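# Set out the bomb calorimeter parts for the next run

### The arm

A 6-joint arm with a two-finger parallel gripper is mounted at the origin on the work surface. World frame = base frame: x ahead of the robot, y to its left, z up, the work surface at z = 0. Lengths are in mm, angles in rad, forces in N, time in s.
With the tool pointing down it reaches from about 300 to 850 mm from the base axis. Payload 5.4 kg.
Tool frame: the origin (TCP) lies on the centre line of the jaws, within the pads' length; the fingertips stand 17 mm ahead of it and the grasp point (between the pads) lies 2 mm behind it; z points along the fingers, y is the direction in which the jaws open and shut (so a half turn about z gives the same grasp; the last joint's range is limited). The gripper opens to 85 mm and grips with 20 to 120 N. Pads are 22 mm wide; open, the fingers measure 114 mm over their backs; the gripper's body (76 mm by 85 mm) begins 54 mm behind the grasp point. The pads swing forward as they close: fully open they stand 13 mm farther back than shut.
Start: joints at [-1.508, 0.158, 1.597, -0, 1.386, -0.21], TCP at [154.898, -553.726, 248.299] pointing down, gripper open.
Joint ranges: [-2.91, 2.91], [-0.94, 2.29], [0.18, 2.7], [-1.29, 4.43], [0.17, 2.64], [-3, 3]. Speed limits (rad/s): [2.57, 2.57, 3.14, 3.14, 3.14, 3.14].

### API

Orientations are given as a 3x3 rotation matrix whose columns are the frame's x, y, z axes.
In Python, from bench import ctrl gives the robot as it stands.
- The arm moves only by the tool apply_moves, never from a script. Its argument "deltas" is a list of rows, each a list of 7 numbers: the shift along the world's x, y, z in m, then the turn, a rotation vector about the world's x, y, z in degrees, then the closure, from -1 (fully open) to 1 (shut). A call has 1 to 10 rows; each row is the pose to reach, as a shift and turn from the pose measured when the call began; what a row does not reach only later rows make up. A row lasts 1/12 s, in which the tool goes at most 41.7 mm and 7.16 degrees, less where a joint would pass 70% of its speed; a pose out of reach is approached as far as the arm can. A call with a gripper value outside its range is refused whole. The fingers move at their own pace and stop on an object; "newtons" is the grip in N (left out, the last holds). Time passes only in rows, so rows that repeat a pose let the fingers close. It gives the time, the measured TCP pose, the force and the opening at its end, in the units of the state.
- ctrl.read_state(): the state, without advancing time (a new reading comes with each control period).
- ctrl.camera(name): name is "scene" or "top" or "wrist"; returns (picture, depth): 384x512x3 uint8, blue, green, red; 384x512 float32, mm along the optical axis (not along the pixel's ray), 0 where there is no reading.
- ctrl.camera_model(name): a dict with "camera_matrix" (3x3 intrinsics, pixels), "cam_to_world" (4x4, takes a point from camera to world coordinates). Camera axes: x right, y down, z forward; pixel columns grow to the right and rows downward; lengths in mm; the calibration is good to about 2 mm. A picture is of the moment at which its call begins: read the wrist's pose just before it. camera_model takes no time and is no camera call; for the wrist camera it gives the pose at the moment of the call.
- ctrl.finish_job(): hands the job in, once; it reports no verdict.
Trained networks look in the newest picture that a camera, given by its name, has taken for a name from the list of things; names that differ only in an ending like _2 or _b are one class to them, and where a whole thing is asked for, a point or a joint stands for the part that bears it (a point fixed in the world has none). Each returns a list of dicts, best first, with "confidence" (0 to 1); they miss things now and then, are a little off and sometimes report something else, mostly with a low value. They report only what shows in the picture. A call takes as long as a camera call. They do not tell look-alikes from the thing itself.
- ctrl.recognise(camera, target): "centre" ([column, row] in pixels, amid what is visible of it).
- ctrl.cut_out(camera, target): "mask" (384x512 bool, what is visible of it) and "centre" ([column, row] in pixels, amid what is visible of it).
- ctrl.spot_point(camera, target): "centre" ([column, row] in pixels: a listed point, or the origin of a listed thing).
The state is a dict: "t": time; "joints": joint angles; "qvel": joint speeds; "effort": joint torques, N m; "ee_pos": TCP position; "tcp_rot": TCP orientation; "contact_force": force on the tool from outside, world axes, zero at the start; "torque": the same for the moment, N m; "finger_gap": opening from 0.0 (shut) to 1.0 (fully open).
Only numpy, scipy, OpenCV 4.12 (cv2) and the standard library are available. Lean on these libraries where they do the work, as an engineer would, in place of code of your own. Each camera call takes 0.05 s, during which the arm holds its last target. There are 200 camera calls.

### The job

Set out the calorimeter parts for the next run, all upright: stand the steel bomb cylinder in the middle of the round cork rest with its screw cap squarely on top, and the sample jar in the middle of the square white tile. Put the little crucible on the bench midway between the rest and the tile, and the pellet die on the bench behind the tile (the side away from the robot), centred on the tile's far edge and about 3 cm clear of it. Leave the amber reagent bottle, the porcelain dish and the petri dish where they are, and do not tip the sample jar over.

Things in the scene. Friction and masses are not known exactly. Their poses are not given: they have to be found in the camera images.
- cylinder: bomb cylinder: open steel pot, 62 mm diameter, 75 mm high, 6 mm wall, mouth up, about 0.6 kg, loose. Origin at the centre of its underside, z up.
- cap: bomb screw cap: knurled steel disc 62 mm diameter, 22 mm thick, with a brass stem of 24 mm diameter rising 28 mm from its middle (50 mm high in all), about 0.25 kg, loose, stem up. Flat underside; it just rests on the cylinder's rim. Origin at the centre of its underside, z up along the stem.
- jar: sample jar: clear round body of 44 mm diameter with a white flat lid of 46 mm diameter (lid is the upper 16 mm, it does not come off), 58 mm high in all, about 0.08 kg, loose. Origin at the centre of its underside, z up.
- crucible: crucible: tiny open steel cup, 32 mm diameter at the rim, 26 mm at the foot, 28 mm high, about 0.03 kg, loose. Origin at the centre of its underside, z up.
- die: pellet die: thick-walled steel ring, 46 mm outer diameter, 14 mm hole, 40 mm high, about 0.35 kg, loose. Origin at the centre of its underside, z up.
- rest: round cork rest, fixed to the bench: disc 100 mm diameter, 6 mm thick. Origin at the centre of its underside, z up. Its x axis is parallel to the tile's; the tile's centre lies 240 mm from its centre, along its y axis, on the +y or the -y side.
- tile: square white ceramic tile, fixed to the bench: 100 x 100 mm, 6 mm thick. Origin at the centre of its underside; x points squarely to its far edge, away from the robot (within 9 degrees of the robot's straight ahead), y along the line to or from the rest, z up. The rest and the tile may change sides.
- reagent: bystander, loose: amber glass reagent bottle with narrow neck, black cap and paper label, 44 mm diameter, 75 mm high, standing among the parts. Origin at the centre of its underside.
- dish: bystander, loose: open white porcelain bowl, 68 mm diameter, 28 mm high. Origin at the centre of its underside.
- petri: bystander, loose: flat closed glass petri dish with tan agar, 60 mm diameter, 15 mm high. Origin at the centre of its underside.
There are look-alikes about, which are no part of the job. What is shaped like the cylinder but blue or purple is not meant. What is shaped like the crucible but turquoise is not meant.

How it is judged:
By the outcome, as a careful person would: the job done as asked, in the order asked, and still so for the second after the job is handed in, with the robot touching nothing.
It also fails if it takes over 147 s, if anything falls off the work surface, if the arm or the gripper's body presses on something with over 40 N, if the wrist force passes 120 N, or if a joint passes its speed limit or range.

## Working session

There is one attempt and no reset: what is moved stays moved. The work goes in short steps, Python scripts to look and compute and a tool call to move; the robot and the scene stay as the last step left them, time stands still between calls to the robot, and variables do not carry over. Pictures are saved under pics/ and viewed, about 12 in all and at most 16, crops included, and the job is handed in when it is done.

Besides the shell and the picture viewer there is one more tool, called by a JSON object that holds its "op" and its "data", one argument or row to a line. apply_moves: Moves the arm, as the interface text tells. Its arguments: {"type":"object","properties":{"deltas":{"type":"array","items":{"type":"array","items":{"type":"number"}}},"newtons":{"type":"number"}},"required":["deltas"]}

```bash
ls; mkdir -p pics; python3 - <<'E'
from bench import ctrl
import cv2
s=ctrl.read_state();print(s)
for n in("scene","top"):
    p,d=ctrl.camera(n);cv2.imwrite(f"pics/{n}0.png",p);print(n,ctrl.camera_model(n))
a=cv2.imread("pics/scene0.png");b=cv2.imread("pics/top0.png")
E
```

```text
pics
{'t': 0.0, 'joints': array([-1.50809769e+00,  1.59050900e-01,  1.59825816e+00, -1.58594524e-05,
        1.38620646e+00, -2.10087147e-01]), 'qvel': array([2.14264331e-04, 8.16189366e-04, 9.64636315e-05, 2.40910445e-03,
       6.03983379e-04, 5.92670825e-04]), 'effort': array([ 1.80737625e-03, -3.95997512e+01, -3.31428409e+01,  9.38360404e-05,
        8.50573007e-03, -9.44872596e-06]), 'ee_pos': array([ 154.85884462, -553.15034327,  247.30285234]), 'tcp_rot': array([[ 9.63023338e-01,  2.69417949e-01, -1.36041307e-04],
       [ 2.69417707e-01, -9.63021505e-01,  1.91810777e-03],
       [ 3.85761958e-04, -1.88383448e-03, -9.99998151e-01]]), 'contact_force': array([ 0.12673254,  0.71529119, -0.10792757]), 'torque': array([ 0.03062997,  0.02297141, -0.0025133 ]), 'finger_gap': 0.9993174441275837}
scene {'camera_matrix': array([[460.72965607,   0.        , 253.88836194],
       [  0.        , 460.72965607, 186.92660153],
       [  0.        ,   0.        ,   1.        ]]), 'cam_to_world': array([[ 8.67997081e-01,  2.91057739e-01, -4.02326309e-01,
         1.04217562e+03],
       [ 4.96449989e-01, -4.90883589e-01,  7.15940438e-01,
        -9.16343128e+02],
       [ 1.08846228e-02, -8.21169102e-01, -5.70581134e-01,
         7.58970754e+02],
       [ 0.00000000e+00,  0.00000000e+00,  0.00000000e+00,
         1.00000000e+00]])}
top {'camera_matrix': array([[376.53998736,   0.        , 254.48120821],
       [  0.        , 376.53998736, 193.77808616],
       [  0.        ,   0.        ,   1.        ]]), 'cam_to_world': array([[-2.77871110e-02, -9.81616280e-01,  1.88831550e-01,
         3.52301604e+02],
       [-9.99587125e-01,  2.59044057e-02, -1.24314607e-02,
        -1.48851391e+01],
       [ 7.31135510e-03, -1.89099021e-01, -9.81930804e-01,
         9.38022188e+02],
       [ 0.00000000e+00,  0.00000000e+00,  0.00000000e+00,
         1.00000000e+00]])}
```

View pics/scene0.png

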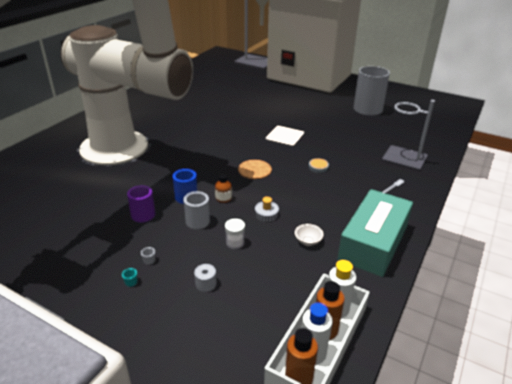

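View pics/top0.png

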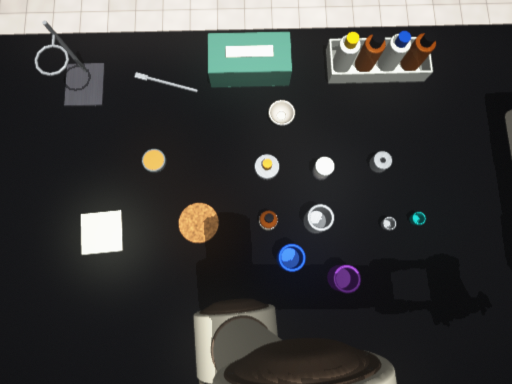

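```bash
cat > h.py <<'E'
from bench import ctrl
import numpy as np, cv2
def world(cam,px,depth=None,z=None,M=None):
    M=M or ctrl.camera_model(cam);K=M["camera_matrix"];T=M["cam_to_world"]
    px=np.atleast_2d(np.asarray(px,float))
    r=np.c_[(px[:,0]-K[0,2])/K[0,0],(px[:,1]-K[1,2])/K[1,1],np.ones(len(px))]@T[:3,:3].T
    s=(z-T[2,3])/r[:,2] if z is not None else np.asarray(depth)
    return T[:3,3]+r*s[:,None]
E
python3 - <<'E'
from h import *
for cam in("top","scene"):
    p,d=ctrl.camera(cam)
    for t in "cylinder cap jar crucible die rest tile reagent dish petri".split():
        for r in ctrl.cut_out(cam,t)[:3]:
            if r["confidence"]<.3: continue
            v,u=np.nonzero(r["mask"]&(d>0))
            if len(u)<5: continue
            P=world(cam,np.c_[u,v],d[v,u]);hz=np.percentile(P[:,2],97)
            Q=P[P[:,2]>hz-6]
            (c,rad)=cv2.minEnclosingCircle(Q[:,:2].astype(np.float32))
            print(cam,t,round(r["confidence"],2),np.round(r["centre"]),len(u),"ztop",round(hz,1),"med",np.round(np.median(Q,0)),"circ",np.round(c),round(rad,1))
E
```

```text
top cylinder 0.94 [292. 255.] 636 ztop 77.0 med [ 369. -108.   75.] circ [ 371. -106.] 30.9
top cylinder 0.72 [316. 219.] 696 ztop 76.5 med [ 460. -176.   75.] circ [ 461. -177.] 31.3
top cylinder 0.7 [345. 278.] 769 ztop 76.8 med [ 319. -228.   75.] circ [ 320. -227.] 31.0
top cap 0.92 [265. 165.] 503 ztop 51.6 med [599. -59.  50.] circ [600. -59.] 11.9
top jar 0.95 [322. 167.] 384 ztop 61.2 med [ 587. -197.   58.] circ [ 587. -197.] 23.0
top crucible 0.7 [416. 219.] 147 ztop 29.7 med [ 459. -428.   27.] circ [ 458. -425.] 15.7
top crucible 0.54 [391. 223.] 138 ztop 29.5 med [ 446. -353.   28.] circ [ 447. -352.] 15.8
top die 0.81 [382. 164.] 328 ztop 42.8 med [ 602. -346.   40.] circ [ 603. -346.] 22.9
top rest 0.93 [202. 225.] 1256 ztop 9.1 med [463. 115.   6.] circ [464. 115.] 49.7
top tile 0.68 [ 97. 235.] 1667 ztop 8.7 med [446. 354.   6.] circ [446. 353.] 67.0
top reagent 0.66 [266. 218.] 299 ztop 75.9 med [463. -58.  74.] circ [463. -57.] 10.4
top reagent 0.38 [280. 110.] 484 ztop 30.0 med [747. -99.  28.] circ [ 740. -101.] 33.2
top reagent 0.32 [265. 164.] 457 ztop 51.8 med
[... 669 characters left out ...]
ene crucible 0.65 [150. 256.] 204 ztop 29.9 med [ 445. -350.   28.] circ [ 444. -350.] 17.2
scene crucible 0.56 [128. 278.] 212 ztop 30.0 med [ 460. -427.   27.] circ [ 455. -426.] 16.9
scene rest 0.97 [256. 171.] 473 ztop 10.3 med [464. 111.   7.] circ [462. 114.] 51.4
scene tile 0.64 [286. 134.] 457 ztop 10.5 med [446. 352.   8.] circ [445. 353.] 67.3
scene reagent 0.79 [221. 187.] 352 ztop 76.3 med [463. -60.  75.] circ [460. -59.] 11.7
scene dish 0.6 [309. 234.] 415 ztop 30.0 med [735. -99.  28.] circ [ 739. -103.] 34.2
scene dish 0.53 [321. 165.] 234 ztop 19.0 med [625. 224.  16.] circ [622. 227.] 32.3
scene petri 0.66 [321. 164.] 198 ztop 19.1 med [625. 224.  16.] circ [622. 227.] 32.3
```

The scene shows two uncertain identities.
- **Cylinder:** the candidates in the top picture are blue (292,257), grey steel (319,218) and purple (346,278). Grey fits.
- **Crucible:** the candidates are grey (389,223) and turquoise (418,218). Grey fits.

The rest is at (199,223) and the tile at (101,232). One crop will confirm both.

```bash
python3 -c "
import cv2
a=cv2.imread('pics/scene0.png')[155:295,105:275];b=cv2.imread('pics/top0.png')[195:300,260:440]
a=cv2.resize(a,None,fx=3,fy=3);b=cv2.resize(b,(380,222));import numpy as np
o=np.zeros((420,510,3),'u1');o=a;cv2.imwrite('pics/crop1.png',o)"
```

```text
(no output)
```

View pics/crop1.png

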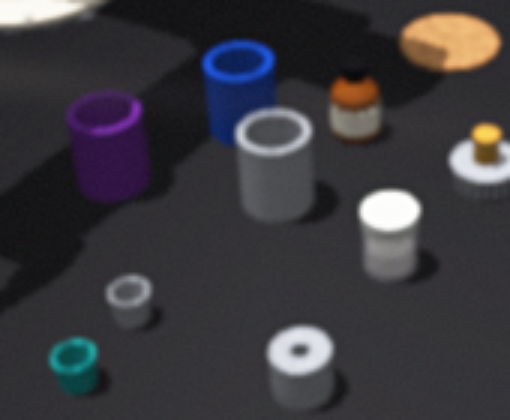

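The crop confirms the grey steel cylinder (crop 275,165) and the grey crucible (130,300). Every part stands upright. I'll go above the cylinder.

{"op": "apply_moves", "data": {
  "deltas": [
    [0.3057, 0.3757, -0.087, 0, 0, 0, -1],
    [0.3057, 0.3757, -0.087, 0, 0, 0, -1],
    [0.3057, 0.3757, -0.087, 0, 0, 0, -1],
    [0.3057, 0.3757, -0.087, 0, 0, 0, -1],
    [0.3057, 0.3757, -0.087, 0, 0, 0, -1],
    [0.3057, 0.3757, -0.087, 0, 0, 0, -1],
    [0.3057, 0.3757, -0.087, 0, 0, 0, -1],
    [0.3057, 0.3757, -0.087, 0, 0, 0, -1],
    [0.3057, 0.3757, -0.087, 0, 0, 0, -1],
    [0.3057, 0.3757, -0.087, 0, 0, 0, -1]
  ],
  "newtons": 60
}}

```text
t: 2.03
ee_pos: [414.8, -233.9, 174.7]
tcp_rot: [[0.963, 0.269, 0.001], [0.269, -0.963, -0.001], [0.001, 0.001, -1.0]]
contact_force: [0.6, -1.4, -0.1]
finger_gap: 0.998
```

{"op": "apply_moves", "data": {
  "deltas": [
    [0.0457, 0.0564, -0.015, 0, 0, 0, -1],
    [0.0457, 0.0564, -0.015, 0, 0, 0, -1],
    [0.0457, 0.0564, -0.015, 0, 0, 0, -1],
    [0.0457, 0.0564, -0.015, 0, 0, 0, -1],
    [0.0457, 0.0564, -0.015, 0, 0, 0, -1]
  ]
}}

```text
t: 2.45
ee_pos: [460.4, -177.9, 159.8]
tcp_rot: [[0.963, 0.27, 0.001], [0.27, -0.963, -0.001], [0.0, 0.001, -1.0]]
contact_force: [0.1, -0.1, 0.1]
finger_gap: 1.003
```

```bash
cat >> h.py <<'E'
def fit(cam,t,n=2,show=True,dz=6):
    M=ctrl.camera_model(cam);p,d=ctrl.camera(cam)
    for r in ctrl.cut_out(cam,t)[:n]:
        v,u=np.nonzero(r["mask"]&(d>0))
        if len(u)<5: continue
        P=world(cam,np.c_[u,v],d[v,u],M=M);hz=np.percentile(P[:,2],97)
        Q=P[P[:,2]>hz-dz];c,rad=cv2.minEnclosingCircle(Q[:,:2].astype(np.float32))
        print(cam,t,round(r["confidence"],2),np.round(r["centre"]),"ztop",round(hz,1),"circ",np.round(c,1),round(rad,1))
    return p
E
python3 - <<'E'
from h import *
print(ctrl.read_state()["ee_pos"])
p=fit("wrist","cylinder");cv2.imwrite("pics/w1.png",p)
E
```

```text
[ 460.36599143 -177.88205048  159.81230356]
wrist cylinder 0.88 [265. 310.] ztop 76.2 circ [ 401.9 -201.6] 72.0
wrist cylinder 0.85 [172. 243.] ztop 77.0 circ [ 404.7 -107.8] 59.3
```

{"op": "apply_moves", "data": {
  "deltas": [
    [0.0, 0.0, -0.04, 0, 0, 0, -1],
    [0.0, 0.0, -0.075, 0, 0, 0, -1],
    [0.0, 0.0, -0.106, 0, 0, 0, -1],
    [0.0, 0.0, -0.106, 0, 0, 0, -1],
    [0.0, 0.0, -0.106, 0, 0, 0, 1],
    [0.0, 0.0, -0.106, 0, 0, 0, 1],
    [0.0, 0.0, -0.106, 0, 0, 0, 1],
    [0.0, 0.0, -0.106, 0, 0, 0, 1],
    [0.0, 0.0, -0.106, 0, 0, 0, 1],
    [0.0, 0.0, -0.106, 0, 0, 0, 1]
  ]
}}

```text
t: 3.38
ee_pos: [461.7, -179.9, 56.7]
tcp_rot: [[0.964, 0.267, 0.005], [0.267, -0.964, -0.004], [0.003, 0.005, -1.0]]
contact_force: [-1.9, 1.3, 6.9]
finger_gap: 0.716
```

{"op": "apply_moves", "data": {
  "deltas": [
    [0, 0, 0, 0, 0, 0, 1],
    [0, 0, 0, 0, 0, 0, 1],
    [0, 0, 0.02, 0, 0, 0, 1],
    [0, 0, 0.05, 0, 0, 0, 1],
    [0, 0, 0.09, 0, 0, 0, 1],
    [0, 0, 0.12, 0, 0, 0, 1],
    [0, 0, 0.12, 0, 0, 0, 1],
    [0, 0, 0.12, 0, 0, 0, 1]
  ]
}}

```text
t: 4.05
ee_pos: [462.6, -180.7, 178.2]
tcp_rot: [[0.964, 0.267, 0.008], [0.267, -0.964, -0.006], [0.006, 0.008, -1.0]]
contact_force: [-0.9, -1.5, -5.8]
finger_gap: 0.715
```

```bash
python3 - <<'E'
from h import *
s=ctrl.read_state();print(s["ee_pos"],s["finger_gap"],s["contact_force"],s["tcp_rot"][:,2])
fit("top","cylinder",3);p=fit("scene","cylinder",3);cv2.imwrite("pics/s2.png",p)
E
```

```text
[ 462.59569928 -180.68368322  178.19855805] 0.714967348940793 [-0.91711084 -1.48714065 -5.81854872] [ 0.00797071 -0.00642084 -0.99994762]
top cylinder 0.7 [327. 221.] ztop 199.2 circ [ 437.6 -169. ] 19.5
scene cylinder 0.8 [196. 180.] ztop 193.7 circ [ 469.6 -176.9] 30.5
scene cylinder 0.69 [141. 203.] ztop 77.0 circ [ 318.3 -226.9] 33.1
scene cylinder 0.57 [181. 193.] ztop 76.2 circ [ 361.4 -116.2] 26.7
```

{"op": "apply_moves", "data": {
  "deltas": [
    [0.001, 0.295, -0.005, 0.37, 0.46, 0, 1],
    [0.001, 0.295, -0.005, 0.37, 0.46, 0, 1],
    [0.001, 0.295, -0.005, 0.37, 0.46, 0, 1],
    [0.001, 0.295, -0.005, 0.37, 0.46, 0, 1],
    [0.001, 0.295, -0.005, 0.37, 0.46, 0, 1],
    [0.001, 0.295, -0.005, 0.37, 0.46, 0, 1],
    [0.001, 0.295, -0.005, 0.37, 0.46, 0, 1],
    [0.001, 0.295, -0.005, 0.37, 0.46, 0, 1],
    [0.001, 0.295, -0.035, 0.37, 0.46, 0, 1],
    [0.001, 0.295, -0.065, 0.37, 0.46, 0, 1]
  ]
}}

```text
t: 5.08
ee_pos: [461.9, 117.1, 108.5]
tcp_rot: [[0.963, 0.27, -0.005], [0.27, -0.963, 0.005], [-0.003, -0.007, -1.0]]
contact_force: [0.2, -0.6, -5.8]
finger_gap: 0.71
```

```bash
python3 - <<'E'
from h import *
s=ctrl.read_state();print(s["ee_pos"],s["tcp_rot"][:,2])
p=fit("scene","cylinder",1);fit("scene","rest",1);fit("top","rest",1);p2,_=ctrl.camera("wrist")
cv2.imwrite("pics/s3.png",np.vstack([p[100:250,130:386],p2[::2,::2]]))
E
```

```text
[461.9251886  117.11776934 108.52671154] [-0.00486234  0.00545861 -0.99997328]
scene cylinder 0.91 [186. 188.] ztop 76.7 circ [ 368.3 -106. ] 33.4
scene rest 0.63 [256. 171.] ztop 10.1 circ [463.8 115.3] 50.8
top rest 0.86 [210. 231.] ztop 9.4 circ [460.3 112.9] 48.0
```

View pics/s3.png

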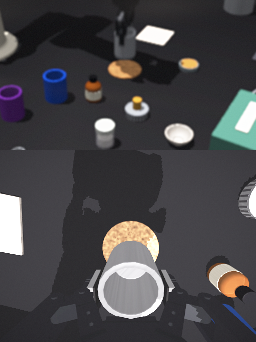

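{"op": "apply_moves", "data": {
  "deltas": [
    [0.0018, -0.0022, -0.02, -0.3, -0.28, 0, 1],
    [0.0018, -0.0022, -0.036, -0.3, -0.28, 0, 1],
    [0.0018, -0.0022, -0.036, -0.3, -0.28, 0, 1],
    [0.0018, -0.0022, -0.042, -0.3, -0.28, 0, 1],
    [0.0018, -0.0022, -0.042, -0.3, -0.28, 0, 1],
    [0.0018, -0.0022, -0.042, -0.3, -0.28, 0, 1]
  ]
}}

```text
t: 5.93
ee_pos: [465.2, 113.6, 69.6]
tcp_rot: [[0.964, 0.267, 0.002], [0.267, -0.964, 0.0], [0.002, 0.0, -1.0]]
contact_force: [0.4, 0.0, -5.8]
finger_gap: 0.714
```

{"op": "apply_moves", "data": {
  "deltas": [
    [-0.0012, 0.001, -0.003, 0, 0, 0, 1],
    [-0.0012, 0.001, -0.006, 0, 0, 0, 1],
    [-0.0012, 0.001, -0.006, 0, 0, 0, 1],
    [-0.0012, 0.001, -0.006, 0, 0, 0, 1]
  ]
}}

```text
t: 6.27
ee_pos: [463.8, 114.7, 63.6]
tcp_rot: [[0.964, 0.267, 0.002], [0.267, -0.964, 0.0], [0.002, -0.0, -1.0]]
contact_force: [0.1, 0.3, -5.2]
finger_gap: 0.716
```

Nearly touching, so lower gently and release.

{"op": "apply_moves", "data": {
  "deltas": [
    [0, 0, -0.002, 0, 0, 0, 1],
    [0, 0, -0.002, 0, 0, 0, 1],
    [0, 0, -0.002, 0, 0, 0, 1],
    [0, 0, -0.002, 0, 0, 0, -1],
    [0, 0, -0.002, 0, 0, 0, -1],
    [0, 0, -0.002, 0, 0, 0, -1],
    [0, 0, -0.002, 0, 0, 0, -1],
    [0, 0, -0.002, 0, 0, 0, -1],
    [0, 0, -0.001, 0, 0, 0, -1]
  ]
}}

```text
t: 7.02
ee_pos: [463.8, 114.6, 62.5]
tcp_rot: [[0.964, 0.267, 0.002], [0.267, -0.964, 0.0], [0.002, -0.0, -1.0]]
contact_force: [-0.1, -0.2, 0.1]
finger_gap: 1.006
```

{"op": "apply_moves", "data": {
  "deltas": [
    [0, 0, 0.04, 0, 0, 0, -1],
    [0, 0, 0.08, 0, 0, 0, -1],
    [0.02, -0.02, 0.11, 0, 0, 0, -1],
    [0.1355, -0.174, 0.11, 0, 0, 0, -1],
    [0.1355, -0.174, 0.11, 0, 0, 0, -1],
    [0.1355, -0.174, 0.11, 0, 0, 0, -1],
    [0.1355, -0.174, 0.11, 0, 0, 0, -1],
    [0.1355, -0.174, 0.11, 0, 0, 0, -1],
    [0.1355, -0.174, 0.11, 0, 0, 0, -1],
    [0.1355, -0.174, 0.11, 0, 0, 0, -1]
  ]
}}

```text
t: 7.85
ee_pos: [599.6, -60.5, 172.1]
tcp_rot: [[0.964, 0.265, 0.001], [0.265, -0.964, 0.001], [0.001, -0.001, -1.0]]
contact_force: [-0.2, 0.1, -0.7]
finger_gap: 1.001
```

```bash
python3 - <<'E'
from h import *
s=ctrl.read_state();print(s["ee_pos"],s["tcp_rot"][:,2])
fit("top","cylinder",3,dz=4);fit("scene","cylinder",3,dz=4);p=fit("wrist","cap",1);
fit("scene","cap",1);fit("scene","rest",1)
E
```

```text
[599.57855102 -60.48741391 172.13066149] [ 1.04313177e-03  8.54738237e-04 -9.99999091e-01]
top cylinder 0.83 [292. 255.] ztop 76.6 circ [ 371.1 -105.9] 30.6
top cylinder 0.71 [344. 278.] ztop 76.6 circ [ 320.2 -227.2] 30.7
top cylinder 0.56 [186. 214.] ztop 83.4 circ [474.2 133.6] 12.7
scene cylinder 0.82 [249. 161.] ztop 82.0 circ [460.9 109.4] 28.9
scene cylinder 0.71 [187. 185.] ztop 76.9 circ [ 369.7 -105.8] 31.8
scene cylinder 0.61 [142. 202.] ztop 76.9 circ [ 318.9 -226.7] 32.4
wrist cap 0.59 [260. 184.] ztop 52.0 circ [598.5 -56.8] 11.8
scene rest 0.77 [252. 173.] ztop 10.5 circ [517.8   3.3] 147.5
```

{"op": "apply_moves", "data": {
  "deltas": [
    [-0.0004, 0.0018, -0.04, 0, 0, 0, -0.4],
    [-0.0004, 0.0018, -0.08, 0, 0, 0, -0.4],
    [-0.0004, 0.0018, -0.11, 0, 0, 0, -0.4],
    [-0.0004, 0.0018, -0.128, 0, 0, 0, -0.4],
    [-0.0004, 0.0018, -0.128, 0, 0, 0, -0.4],
    [-0.0004, 0.0018, -0.128, 0, 0, 0, -0.4]
  ]
}}

```text
t: 8.85
ee_pos: [598.1, -56.8, 44.0]
tcp_rot: [[0.964, 0.268, -0.0], [0.268, -0.964, 0.001], [0.0, -0.001, -1.0]]
contact_force: [0.3, -0.5, 0.2]
finger_gap: 0.705
```

{"op": "apply_moves", "data": {
  "deltas": [
    [0, 0, 0, 0, 0, 0, 1],
    [0, 0, 0, 0, 0, 0, 1],
    [0, 0, 0, 0, 0, 0, 1],
    [0, 0, 0, 0, 0, 0, 1],
    [0, 0, 0, 0, 0, 0, 1],
    [0, 0, 0, 0, 0, 0, 1],
    [0, 0, 0, 0, 0, 0, 1],
    [0, 0, 0, 0, 0, 0, 1]
  ]
}}

```text
t: 9.52
ee_pos: [599.7, -57.2, 46.3]
tcp_rot: [[0.963, 0.268, 0.003], [0.268, -0.964, 0.0], [0.003, 0.001, -1.0]]
contact_force: [-1.8, -0.0, 6.3]
finger_gap: 0.259
```

{"op": "apply_moves", "data": {
  "deltas": [
    [0, 0, 0.02, 0, 0, 0, 1],
    [0, 0, 0.05, 0, 0, 0, 1],
    [0, 0, 0.09, 0, 0, 0, 1],
    [0, 0, 0.13, 0, 0, 0, 1],
    [-0.04, 0.05, 0.13, 0, 0, 0, 1],
    [-0.135, 0.08, 0.13, 0, 0, 0, 1],
    [-0.135, 0.08, 0.13, 0, 0, 0, 1],
    [-0.135, 0.08, 0.13, 0, 0, 0, 1],
    [-0.135, 0.08, 0.13, 0, 0, 0, 1],
    [-0.135, 0.08, 0.13, 0, 0, 0, 1]
  ]
}}

```text
t: 10.35
ee_pos: [462.6, 23.8, 175.8]
tcp_rot: [[0.963, 0.269, 0.002], [0.269, -0.963, 0.0], [0.002, 0.0, -1.0]]
contact_force: [0.7, 0.6, -2.3]
finger_gap: 0.254
```

```bash
python3 - <<'E'
from h import *
s=ctrl.read_state();print(s["ee_pos"],s["tcp_rot"][:,2],s["finger_gap"],s["contact_force"])
fit("top","cylinder",3,dz=4);fit("top","rest",1);fit("scene","cylinder",1,dz=4);fit("scene","rest",1)
p=fit("wrist","cylinder",2,dz=4);p2,_=ctrl.camera("top");p3,_=ctrl.camera("scene")
cv2.imwrite("pics/s4.png",np.hstack([p,np.vstack([cv2.resize(p2[130:290,120:333],(256,192)),cv2.resize(p3[90:250,150:363],(256,192))])]))
E
```

```text
[462.61794176  23.77911918 175.7702351 ] [ 2.33976979e-03  1.79339488e-04 -9.99997247e-01] 0.25440954438019614 [ 0.74857304  0.5777305  -2.33899421]
top cylinder 0.62 [344. 281.] ztop 76.9 circ [ 320.5 -227.1] 30.6
top cylinder 0.61 [194. 223.] ztop 82.5 circ [459.1 105.3] 38.7
top cylinder 0.41 [200. 232.] ztop 9.2 circ [462.5 114.4] 48.7
top rest 0.76 [198. 233.] ztop 9.5 circ [463.7 114.9] 49.6
scene cylinder 0.8 [253. 159.] ztop 82.1 circ [467.5 110.3] 33.3
scene rest 0.63 [252. 175.] ztop 10.1 circ [463.2 111.8] 50.9
wrist cylinder 0.91 [338. 270.] ztop 73.1 circ [423.4 -68.5] 88.2
wrist cylinder 0.65 [422. 315.] ztop 227.5 circ [490.2 -24.5] 0.8
```

View pics/s4.png

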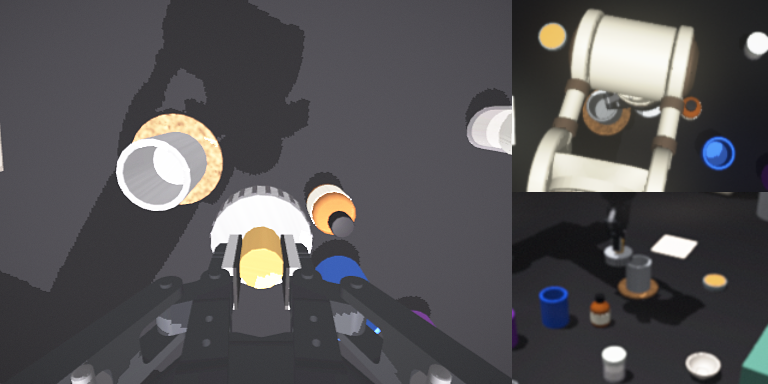

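The cap hangs squarely in the jaws. The wrist view shows the cylinder rim at (157,175) on the cork (178,160). I'll measure both by depth.

```bash
cat >> h.py <<'E'
from scipy.optimize import least_squares
def slab(cam,c,R,z0,z1,rad):
    """centre of a disc/rim of given outer radius: outermost points per bearing, circle of fixed radius"""
    M=ctrl.camera_model(cam);p,d=ctrl.camera(cam);v,u=np.nonzero(d>0)
    P=world(cam,np.c_[u,v],d[v,u],M=M);P=P[(P[:,2]>z0)&(P[:,2]<z1)&(np.hypot(*(P[:,:2]-c).T)<R)]
    if len(P)<10: print(cam,"few");return
    q=P[:,:2];e,r=cv2.minEnclosingCircle(q.astype(np.float32))
    w=q-q.mean(0);b=(np.degrees(np.arctan2(w[:,1],w[:,0]))//15).astype(int)
    o=np.array([q[b==k][np.argmax(np.hypot(*w[b==k].T))] for k in set(b)])
    f=least_squares(lambda x:np.hypot(*(o-x).T)-rad,e,loss="soft_l1")
    print(cam,len(P),"zmed",round(np.median(P[:,2]),1),"encl",np.round(e,1),round(r,1),"fit",np.round(f.x,1),round(np.abs(f.fun).mean(),1));return f.x
E
python3 - <<'E'
from h import *
for c in("wrist","top","scene"):
    print("cyl");slab(c,(464,114),45,78,86,31);print("rest");slab(c,(464,115),58,3,12,50)
E
```

```text
cyl
wrist 1656 zmed 81.8 encl [464.8 114.6] 31.0 fit [464.7 114.5] 0.2
rest
wrist 2454 zmed 7.2 encl [464.4 115.8] 57.1 fit [464.  117.2] 3.3
cyl
top 137 zmed 80.4 encl [465.6 112.9] 30.4 fit [466.2 111.6] 1.2
rest
top 445 zmed 5.8 encl [460.5 112.7] 54.1 fit [464.2 115.9] 8.1
cyl
scene 74 zmed 81.1 encl [465.4 113. ] 33.0 fit [462.6 111.8] 1.4
rest
scene 269 zmed 7.2 encl [463.1 111.5] 57.5 fit [463.  112.5] 3.5
```

```bash
python3 - <<'E'
from h import *
for c in("wrist","scene"): slab(c,(462.6,23.8),40,145,157,31)
print(ctrl.read_state()["ee_pos"])
E
```

```text
wrist 3708 zmed 153.2 encl [463.9  22.7] 31.7 fit [464.3  22.8] 2.0
scene 196 zmed 152.6 encl [463.6  19.5] 32.6 fit [463.7  19.9] 1.0
[464.69912066  22.86654264 176.35677355]
```

{"op": "apply_moves", "data": {
  "deltas": [
    [0.0006, 0.0918, 0, 0, 0, 0, 1],
    [0.0006, 0.0918, 0, 0, 0, 0, 1],
    [0.0006, 0.0918, 0, 0, 0, 0, 1],
    [0.0006, 0.0918, 0, 0, 0, 0, 1],
    [0.0006, 0.0918, -0.02, 0, 0, 0, 1],
    [0.0006, 0.0918, -0.04, 0, 0, 0, 1],
    [0.0006, 0.0918, -0.044, 0, 0, 0, 1],
    [0.0006, 0.0918, -0.044, 0, 0, 0, 1],
    [0.0006, 0.0918, -0.044, 0, 0, 0, 1]
  ]
}}

```text
t: 12.1
ee_pos: [465.6, 114.0, 132.9]
tcp_rot: [[0.964, 0.267, 0.004], [0.267, -0.964, -0.0], [0.004, 0.001, -1.0]]
contact_force: [0.4, 0.2, -2.1]
finger_gap: 0.252
```

{"op": "apply_moves", "data": {
  "deltas": [
    [-0.0002, 0.0006, -0.003, 0, 0.2, 0, 1],
    [-0.0002, 0.0006, -0.005, 0, 0.2, 0, 1],
    [-0.0002, 0.0006, -0.006, 0, 0.2, 0, 1],
    [-0.0002, 0.0006, -0.007, 0, 0.2, 0, 1],
    [-0.0002, 0.0006, -0.007, 0, 0.2, 0, 1]
  ]
}}

```text
t: 12.52
ee_pos: [466.2, 114.6, 127.3]
tcp_rot: [[0.964, 0.267, 0.002], [0.267, -0.964, -0.0], [0.001, 0.001, -1.0]]
contact_force: [-2.2, 0.4, 4.9]
finger_gap: 0.256
```

{"op": "apply_moves", "data": {
  "deltas": [
    [-0.0007, 0, 0.0005, 0, 0, 0, -0.5],
    [-0.0007, 0, 0.0005, 0, 0, 0, -0.5],
    [-0.0007, 0, 0.0005, 0, 0, 0, -0.5],
    [-0.0007, 0, 0.0005, 0, 0, 0, -0.5],
    [-0.0007, 0, 0.001, 0, 0, 0, -0.5],
    [-0.0007, 0, 0.03, 0, 0, 0, -0.5],
    [-0.0007, 0, 0.06, 0, 0, 0, -0.5],
    [0.03, -0.03, 0.06, 0, 0, 0, -0.5],
    [0.06, -0.1, 0.06, 0, 0, 0, -1],
    [0.06, -0.1, 0.06, 0, 0, 0, -1]
  ]
}}

```text
t: 13.35
ee_pos: [527.7, 13.0, 188.5]
tcp_rot: [[0.963, 0.269, 0.004], [0.269, -0.963, -0.001], [0.004, 0.002, -1.0]]
contact_force: [0.1, 0.1, -0.4]
finger_gap: 0.99
```

```bash
python3 - <<'E'
from h import *
print(ctrl.read_state()["ee_pos"])
for c in("wrist","top","scene"):
    slab(c,(464,114),45,98,107,31);slab(c,(464,114),40,120,140,12)
slab("wrist",(587,-198),40,52,66,23);slab("scene",(587,-198),40,52,66,23)
p,_=ctrl.camera("wrist");p3,_=ctrl.camera("scene");cv2.imwrite("pics/s5.png",np.hstack([p[:300],cv2.resize(p3[90:250,150:310],(300,300))]))
E
```

```text
[527.7436546   13.01712361 188.5129496 ]
wrist 2560 zmed 104.1 encl [466.  114.4] 31.9 fit [466.  114.6] 1.2
wrist 980 zmed 131.8 encl [465.3 113.8] 12.4 fit [465.5 114. ] 0.2
top few
top few
scene 124 zmed 103.5 encl [466.1 112.1] 32.9 fit [465.  111.4] 1.0
scene 14 zmed 128.5 encl [472.1 115.2] 9.1 fit [463.2 110. ] 1.3
wrist 1880 zmed 59.3 encl [ 586.4 -194.5] 23.5 fit [ 586.1 -194.6] 0.3
scene 218 zmed 58.7 encl [ 585.8 -197.9] 23.6 fit [ 585.9 -198. ] 0.8
```

View pics/s5.png

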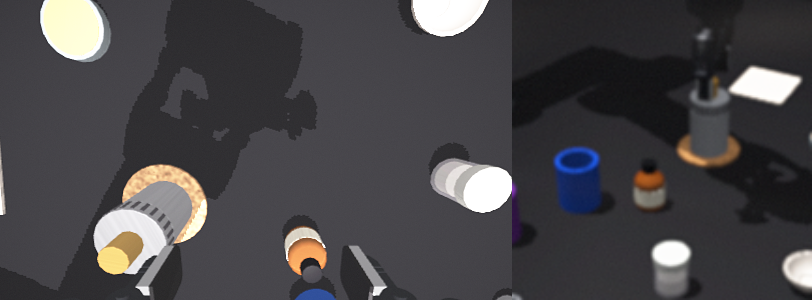

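The cap (wrist view 125,240) sits squarely on the cylinder, within 1 mm. The jar is next.

{"op": "apply_moves", "data": {
  "deltas": [
    [0.0588, -0.2093, -0.03, 0, 0, 0, -1],
    [0.0588, -0.2093, -0.03, 0, 0, 0, -1],
    [0.0588, -0.2093, -0.03, 0, 0, 0, -1],
    [0.0588, -0.2093, -0.03, 0, 0, 0, -1],
    [0.0588, -0.2093, -0.03, 0, 0, 0, -1],
    [0.0588, -0.2093, -0.03, 0, 0, 0, -1],
    [0.0588, -0.2093, -0.06, 0, 0.2, 0, -0.8],
    [0.0588, -0.2093, -0.06, 0, 0.2, 0, -0.8],
    [0.0588, -0.2093, -0.06, 0, 0.2, 0, -0.8]
  ]
}}

```text
t: 14.6
ee_pos: [583.1, -192.0, 125.4]
tcp_rot: [[0.963, 0.269, -0.007], [0.269, -0.963, 0.003], [-0.006, -0.004, -1.0]]
contact_force: [0.1, 0.4, 0.2]
finger_gap: 0.905
```

```bash
python3 - <<'E'
from h import *
s=ctrl.read_state();print(s["ee_pos"],s["tcp_rot"][:,2])
slab("wrist",(587,-198),40,52,66,23);slab("top",(587,-198),40,52,66,23)
slab("wrist",(603,-346),40,36,46,23)
E
```

```text
[ 583.09197436 -191.96606829  125.42730094] [-0.00656287  0.00255259 -0.99997521]
wrist 2757 zmed 59.3 encl [ 586.4 -195.2] 22.9 fit [ 586.4 -195.2] 0.3
top few
wrist 2035 zmed 41.2 encl [ 601.6 -343.3] 23.6 fit [ 602.3 -343.4] 0.3
```

{"op": "apply_moves", "data": {
  "deltas": [
    [0.0033, -0.0037, -0.02, -0.15, -0.38, 0, -0.8],
    [0.0033, -0.0037, -0.04, -0.15, -0.38, 0, -0.8],
    [0.0033, -0.0037, -0.06, -0.15, -0.38, 0, -0.8],
    [0.0033, -0.0037, -0.078, -0.15, -0.38, 0, -0.8],
    [0.0033, -0.0037, -0.078, -0.15, -0.38, 0, -0.8],
    [0.0033, -0.0037, -0.078, -0.15, -0.38, 0, -0.8]
  ]
}}

```text
t: 15.25
ee_pos: [588.6, -196.0, 51.3]
tcp_rot: [[0.963, 0.271, 0.006], [0.271, -0.963, -0.003], [0.005, 0.005, -1.0]]
contact_force: [0.3, 0.4, 0.3]
finger_gap: 0.901
```

{"op": "apply_moves", "data": {
  "deltas": [
    [0, 0, 0, 0, 0, 0, 1],
    [0, 0, 0, 0, 0, 0, 1],
    [0, 0, 0, 0, 0, 0, 1],
    [0, 0, 0, 0, 0, 0, 1],
    [0, 0, 0, 0, 0, 0, 1],
    [0, 0, 0, 0, 0, 0, 1],
    [0, 0, 0, 0, 0, 0, 1]
  ],
  "newtons": 30
}}

```text
t: 15.83
ee_pos: [590.0, -196.5, 53.6]
tcp_rot: [[0.963, 0.271, 0.009], [0.271, -0.963, -0.005], [0.007, 0.007, -1.0]]
contact_force: [-0.1, 1.9, 7.1]
finger_gap: 0.528
```

{"op": "apply_moves", "data": {
  "deltas": [
    [0, 0, 0.02, 0, 0, 0, 1],
    [0, 0, 0.05, 0, 0, 0, 1],
    [0, 0, 0.09, 0, 0, 0, 1],
    [0, 0.01, 0.13, 0, 0, 0, 1],
    [0, 0.04, 0.155, 0.4, 0.5, 0, 1],
    [0, 0.4, 0.155, 0.4, 0.5, 0, 1],
    [0, 0.4, 0.155, 0.4, 0.5, 0, 1],
    [0, 0.4, 0.155, 0.4, 0.5, 0, 1],
    [0, 0.4, 0.155, 0.4, 0.5, 0, 1],
    [0, 0.4, 0.155, 0.4, 0.5, 0, 1]
  ]
}}

```text
t: 16.67
ee_pos: [589.7, 53.7, 209.4]
tcp_rot: [[0.963, 0.271, 0.001], [0.271, -0.963, 0.002], [0.002, -0.002, -1.0]]
contact_force: [0.1, 0.4, -0.7]
finger_gap: 0.522
```

{"op": "apply_moves", "data": {
  "deltas": [
    [-0.14, 0.299, 0, 0, 0, 0, 1],
    [-0.14, 0.299, 0, 0, 0, 0, 1],
    [-0.14, 0.299, 0, 0, 0, 0, 1],
    [-0.14, 0.299, 0, 0, 0, 0, 1],
    [-0.14, 0.299, 0, 0, 0, 0, 1],
    [-0.14, 0.299, 0, 0, 0, 0, 1],
    [-0.14, 0.299, 0, 0, 0, 0, 1],
    [-0.14, 0.299, -0.03, 0, 0, 0, 1],
    [-0.14, 0.299, -0.06, 0, 0, 0, 1],
    [-0.14, 0.299, -0.06, 0, 0, 0, 1]
  ]
}}

```text
t: 17.5
ee_pos: [444.4, 352.9, 143.2]
tcp_rot: [[0.962, 0.274, -0.009], [0.274, -0.962, -0.003], [-0.009, 0.0, -1.0]]
contact_force: [-0.6, -0.5, -2.7]
finger_gap: 0.52
```

```bash
python3 - <<'E'
from h import *
s=ctrl.read_state();e=s["ee_pos"];print(e,s["tcp_rot"][:,2])
for c in("wrist","scene"): slab(c,e[:2],40,e[2]-6,e[2]+15,23)
for c in("wrist","top","scene"):
    p,d=ctrl.camera(c);r=ctrl.cut_out(c,"tile")
    if r:
        m=r[0]["mask"]; v,u=np.nonzero(m); q=world(c,np.c_[u,v],z=6).astype(np.float32)[:,:2]
        print(c,r[0]["confidence"],len(u),cv2.minAreaRect(q),q.min(0),q.max(0))
    cv2.imwrite(f"pics/t_{c}.png",p)
a=cv2.imread("pics/t_wrist.png");b=cv2.imread("pics/t_scene.png");cv2.imwrite("pics/s6.png",np.hstack([a,cv2.resize(b[90:230,190:330],(384,384))[:, :280]]))
E
```

```text
[444.41582013 352.91005041 143.17391918] [-0.00870284 -0.0025702  -0.99995883]
wrist 7414 zmed 148.9 encl [450.6 354.6] 36.0 fit [441.4 352.1] 2.2
scene 91 zmed 149.8 encl [447.4 346.9] 33.3 fit [446.1 343.9] 3.8Traceback (most recent call last):
  File "<stdin>", line 8, in <module>
cv2.error: OpenCV(4.12.0) /io/opencv/modules/imgproc/src/convhull.cpp:143: error: (-215:Assertion failed) total >= 0 && (depth == CV_32F || depth == CV_32S) in function 'convexHull'
```

```bash
python3 - <<'E'
from h import *
def white(p,lo): 
    return (p.min(2)>lo).astype(np.uint8)
p=cv2.imread("pics/top0.png");m=np.zeros(p.shape[:2],np.uint8);m[200:265,70:130]=white(p,150)[200:265,70:130]
c=max(cv2.findContours(m,0,2)[0],key=cv2.contourArea)[:,0]
q=world("top",c,z=6)[:,:2].astype(np.float32);print("top",cv2.minAreaRect(q))
p=cv2.imread("pics/scene0.png");m=np.zeros(p.shape[:2],np.uint8);m[115:155,255:315]=white(p,150)[115:155,255:315]
c=max(cv2.findContours(m,0,2)[0],key=cv2.contourArea)[:,0]
q=world("scene",c,z=6)[:,:2].astype(np.float32);print("scene",cv2.minAreaRect(q))
p,d=ctrl.camera("wrist");b,_=ctrl.camera("scene")
cv2.imwrite("pics/s6.png",np.hstack([p,cv2.resize(b[90:230,190:330],(384,384))[:, :280]]))
m=white(p,170);M=ctrl.camera_model("wrist")
v,u=np.nonzero(d>0);P=world("wrist",np.c_[u,v],d[v,u],M=M);g=m[v,u]>0
k=g&(abs(P[:,2]-6.5)<4);q=P[k][:,:2].astype(np.float32);print("wrist tile",len(q),cv2.minAreaRect(q))
e=ctrl.read_state()["ee_pos"];k=g&(abs(P[:,2]-(e[2]+5))<6)&(np.hypot(*(P[:,:2]-e[:2]).T)<30)
q=P[k][:,:2].astype(np.float32);print("lid",e,len(q),cv2.minEnclosingCircle(q),q.min(0),q.max(0),np.median(P[k][:,2]))
E
```

```text
top ((445.83062744140625, 353.8958740234375), (101.08746337890625, 99.80542755126953), 4.128028392791748)
scene ((446.00732421875, 355.1341247558594), (105.22381591796875, 109.56757354736328), 3.351038694381714)
wrist tile 7709 ((530.3739624023438, 253.647216796875), (252.6723175048828, 318.4503479003906), 4.377099514007568)
lid [451.75938136 352.40907221 151.85815951] 5296 ((448.58782958984375, 351.0754089355469), 22.920869827270508) [425.84363 328.94824] [471.5046  373.77246] 157.61311782659436
```

View pics/s6.png

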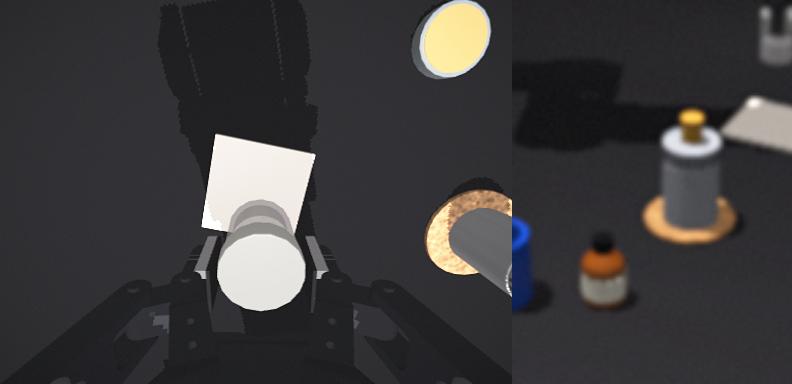

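The jar hangs upright at (261,270) in the wrist view, with its lid 3 mm off the TCP. I'll correct for that and lower it.

{"op": "apply_moves", "data": {
  "deltas": [
    [-0.0024, 0.003, -0.03, 0, 0, 0, 1],
    [-0.0024, 0.003, -0.06, 0, 0, 0, 1],
    [-0.0024, 0.003, -0.075, 0, 0, 0, 1],
    [-0.0024, 0.003, -0.085, 0, 0, 0, 1],
    [-0.0024, 0.003, -0.087, 0, 0, 0, 1],
    [-0.0024, 0.003, -0.087, 0, 0, 0, 1],
    [-0.0024, 0.003, -0.087, 0, 0, 0, 1]
  ]
}}

```text
t: 18.38
ee_pos: [450.9, 355.8, 66.7]
tcp_rot: [[0.963, 0.269, 0.008], [0.269, -0.963, 0.005], [0.009, -0.003, -1.0]]
contact_force: [0.3, 0.6, 0.2]
finger_gap: 0.525
```

{"op": "apply_moves", "data": {
  "deltas": [
    [-0.0012, -0.0004, -0.003, -0.4, 0, 0, 1],
    [-0.0012, -0.0004, -0.005, -0.4, 0, 0, 1],
    [-0.0012, -0.0004, -0.006, -0.4, 0, 0, 1],
    [-0.0012, -0.0004, -0.0065, -0.4, 0, 0, 1],
    [-0.0012, -0.0004, -0.0065, -0.4, 0, 0, 1]
  ]
}}

```text
t: 18.8
ee_pos: [449.6, 355.4, 60.1]
tcp_rot: [[0.963, 0.269, 0.008], [0.269, -0.963, -0.002], [0.007, 0.004, -1.0]]
contact_force: [0.9, -0.2, -0.7]
finger_gap: 0.527
```

{"op": "apply_moves", "data": {
  "deltas": [
    [0, 0, -0.001, 0, 0, 0, 1],
    [0, 0, -0.001, 0, 0, 0, 1],
    [0, 0, -0.001, 0, 0, 0, -0.7],
    [0, 0, -0.001, 0, 0, 0, -0.7],
    [0, 0, -0.001, 0, 0, 0, -0.7],
    [0, 0, -0.001, 0, 0, 0, -0.7],
    [0, 0, 0, 0, 0, 0, -0.7],
    [0, 0, 0.03, 0, 0, 0, -0.7],
    [0, 0, 0.07, 0, 0, 0, -0.7],
    [0, 0, 0.11, 0, 0, 0, -0.7]
  ]
}}

```text
t: 19.63
ee_pos: [448.4, 354.9, 170.2]
tcp_rot: [[0.963, 0.269, 0.005], [0.269, -0.963, -0.003], [0.004, 0.005, -1.0]]
contact_force: [0.9, 0.3, -0.5]
finger_gap: 0.85
```

```bash
python3 - <<'E'
from h import *
print(ctrl.read_state()["ee_pos"])
p,d=ctrl.camera("wrist");M=ctrl.camera_model("wrist")
m=p.min(2)>150
v,u=np.nonzero((d>0)&m);P=world("wrist",np.c_[u,v],d[v,u],M=M)
k=(abs(P[:,2]-64.5)<4)&(np.hypot(*(P[:,:2]-(446,354)).T)<40);q=P[k][:,:2].astype(np.float32);print("lid",cv2.minEnclosingCircle(q),np.median(P[k][:,2]))
k=(abs(P[:,2]-6.5)<3)&(np.hypot(*(P[:,:2]-(446,354)).T)<80);q=P[k][:,:2].astype(np.float32);print("tile",len(q),cv2.minAreaRect(q))
cv2.imwrite("pics/s7.png",p)
E
```

```text
[448.4231958  354.86579298 170.23038357]
lid ((461.1099853515625, 361.18878173828125), 21.27480697631836) 64.8226802695408
tile 2 ((399.98095703125, 335.68682861328125), (29.201108932495117, 0.0), 92.56001281738281)
```

View pics/s7.png

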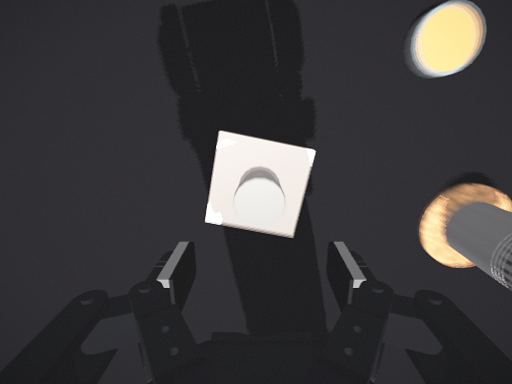

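The jar stands upright at (260,198), in about the middle of the tile. The arm was still moving during that picture, so I'll check it again later. The crucible is next.

```bash
python3 - <<'E'
from h import *
print(ctrl.read_state()["ee_pos"])
slab("wrist",(446,354),40,60,68,23);slab("wrist",(446,354),78,3,10,50)
p,d=ctrl.camera("wrist");M=ctrl.camera_model("wrist");v,u=np.nonzero(d>0);P=world("wrist",np.c_[u,v],d[v,u],M=M)
k=(P[:,2]>4.2)&(P[:,2]<9)&(abs(P[:,0]-446)<75)&(abs(P[:,1]-354)<75)&(p[v,u].min(1)>70);q=P[k][:,:2].astype(np.float32);print(len(q),cv2.minAreaRect(q))
E
```

```text
[453.51217767 357.6387353  180.86260533]
wrist 1780 zmed 65.3 encl [446.6 355.5] 23.0 fit [446.8 355.6] 0.3
wrist 5426 zmed 7.3 encl [446.  353.4] 77.6 fit [453.7 357. ] 22.6
3088 ((442.82861328125, 355.381103515625), (99.83509063720703, 99.5281982421875), 4.048294544219971)
```

{"op": "apply_moves", "data": {
  "deltas": [
    [0, -0.4, 0.035, 0, 0, 0, -1],
    [0, -0.4, 0.035, 0, 0, 0, -1],
    [0, -0.4, 0.035, 0, 0, 0, -1],
    [0, -0.4, 0.035, 0, 0, 0, -1],
    [0, -0.4, 0.035, 0, 0, 0, -1],
    [0, -0.4, 0.035, 0, 0, 0, -1],
    [0, -0.4, 0.035, 0, 0, 0, -1],
    [0, -0.4, 0.035, 0, 0, 0, -0.2],
    [0, -0.4, 0.035, 0, 0, 0, -0.2],
    [0, -0.4, 0.035, 0, 0, 0, -0.2]
  ]
}}

```text
t: 20.67
ee_pos: [449.2, -47.1, 205.4]
tcp_rot: [[0.964, 0.267, 0.009], [0.267, -0.964, -0.0], [0.008, 0.003, -1.0]]
contact_force: [0.6, 0.3, 0.0]
finger_gap: 0.614
```

{"op": "apply_moves", "data": {
  "deltas": [
    [-0.003, -0.304, 0, 0, 0.4, 0, -0.2],
    [-0.003, -0.304, 0, 0, 0.4, 0, -0.2],
    [-0.003, -0.304, 0, 0, 0.4, 0, -0.2],
    [-0.003, -0.304, 0, 0, 0.4, 0, -0.2],
    [-0.003, -0.304, 0, 0, 0.4, 0, -0.2],
    [-0.003, -0.304, 0, 0, 0.4, 0, -0.2],
    [-0.003, -0.304, -0.03, 0, 0.4, 0, -0.2],
    [-0.003, -0.304, -0.06, 0, 0.4, 0, -0.2],
    [-0.003, -0.304, -0.09, 0, 0.4, 0, -0.2],
    [-0.003, -0.304, -0.09, 0, 0.4, 0, -0.2]
  ]
}}

```text
t: 21.5
ee_pos: [441.3, -347.3, 105.9]
tcp_rot: [[0.964, 0.264, -0.01], [0.264, -0.964, 0.013], [-0.006, -0.015, -1.0]]
contact_force: [-1.1, 1.7, -1.5]
finger_gap: 0.6
```

{"op": "apply_moves", "data": {
  "deltas": [
    [0, 0, 0, 0, 0, 0, -0.2],
    [0, 0, 0, 0, 0, 0, -0.2],
    [0, 0, 0, 0, 0, 0, -0.2]
  ]
}}

```text
t: 21.75
ee_pos: [441.8, -347.0, 107.1]
tcp_rot: [[0.964, 0.265, -0.009], [0.265, -0.964, 0.012], [-0.005, -0.014, -1.0]]
contact_force: [-0.1, -0.3, 0.6]
finger_gap: 0.598
```

```bash
python3 - <<'E'
from h import *
s=ctrl.read_state();print(s["ee_pos"],s["tcp_rot"][:,2])
slab("wrist",(446,-351),28,20,34,16);slab("wrist",(458,-426),28,20,34,16);slab("top",(446,-351),28,20,34,16)
print(ctrl.read_state()["ee_pos"]);p,_=ctrl.camera("wrist");cv2.imwrite("pics/s8.png",p)
E
```

```text
[ 441.83744008 -346.97811903  107.06468935] [-0.00882639  0.01214003 -0.99988735]
wrist 581 zmed 28.6 encl [ 445.8 -350.2] 15.8 fit [ 445.8 -350.1] 0.5
wrist 684 zmed 28.1 encl [ 456.1 -422.9] 16.1 fit [ 456.2 -423.1] 0.3
top few
[ 442.41724623 -347.78875304  108.03214554]
```

View pics/s8.png

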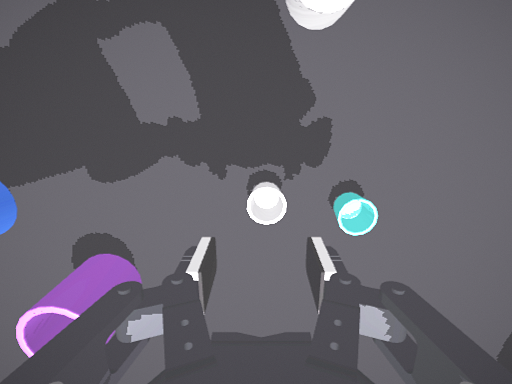

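The grey crucible is at (266,205) between the jaws. The turquoise one at (356,215) is clear of the fingers.

{"op": "apply_moves", "data": {
  "deltas": [
    [0.003, -0.0025, -0.02, -0.6, -0.4, 0, -0.2],
    [0.003, -0.0025, -0.05, -0.6, -0.4, 0, -0.2],
    [0.003, -0.0025, -0.07, -0.6, -0.4, 0, -0.2],
    [0.003, -0.0025, -0.08, -0.6, -0.4, 0, -0.2],
    [0.003, -0.0025, -0.08, -0.6, -0.4, 0, -0.2],
    [0.003, -0.0025, -0.08, -0.6, -0.4, 0, -0.2],
    [0.003, -0.0025, -0.08, -0.6, -0.4, 0, -0.2]
  ]
}}

```text
t: 22.53
ee_pos: [446.3, -351.4, 29.6]
tcp_rot: [[0.964, 0.265, 0.002], [0.265, -0.964, -0.003], [0.001, 0.003, -1.0]]
contact_force: [0.2, 0.5, 1.0]
finger_gap: 0.596
```

{"op": "apply_moves", "data": {
  "deltas": [
    [-0.0003, 0.0008, -0.004, 0, 0, 0, -0.2],
    [-0.0003, 0.0008, -0.007, 0, 0, 0, -0.2],
    [-0.0003, 0.0008, -0.007, 0, 0, 0, -0.2],
    [-0.0003, 0.0008, -0.007, 0, 0, 0, 1],
    [-0.0003, 0.0008, -0.007, 0, 0, 0, 1],
    [-0.0003, 0.0008, -0.007, 0, 0, 0, 1],
    [-0.0003, 0.0008, -0.007, 0, 0, 0, 1],
    [-0.0003, 0.0008, -0.007, 0, 0, 0, 1],
    [-0.0003, 0.0008, -0.007, 0, 0, 0, 1]
  ],
  "newtons": 25
}}

```text
t: 23.28
ee_pos: [446.1, -350.6, 22.9]
tcp_rot: [[0.964, 0.265, 0.002], [0.265, -0.964, -0.003], [0.001, 0.003, -1.0]]
contact_force: [-0.3, 1.9, 4.2]
finger_gap: 0.348
```

{"op": "apply_moves", "data": {
  "deltas": [
    [0, 0, 0, 0, 0, 0, 1],
    [0, 0, 0.02, 0, 0, 0, 1],
    [0, 0, 0.06, 0, 0, 0, 1],
    [0, 0, 0.1, 0, 0, 0, 1],
    [0, 0, 0.14, 0, 0, 0, 1],
    [0, 0, 0.175, 0, 0, 0, 1],
    [0, 0, 0.175, 0, 0, 0, 1],
    [0, 0, 0.175, 0, 0, 0, 1],
    [0, 0, 0.175, 0, 0, 0, 1]
  ]
}}

```text
t: 24.03
ee_pos: [445.8, -350.2, 196.9]
tcp_rot: [[0.964, 0.265, 0.001], [0.265, -0.964, -0.002], [0.0, 0.002, -1.0]]
contact_force: [-0.1, 0.1, -1.6]
finger_gap: 0.348
```

```bash
python3 - <<'E'
from h import *
s=ctrl.read_state();e=s["ee_pos"];print(e,s["tcp_rot"][:,2],s["finger_gap"])
slab("wrist",e[:2],22,e[2]-3,e[2]+14,16)
p,_=ctrl.camera("wrist");cv2.imwrite("pics/s9.png",p[150:330,150:370])
E
```

```text
[ 445.75083629 -350.24808702  196.89632522] [ 8.85291155e-04 -1.64376641e-03 -9.99998257e-01] 0.34762937863152815
wrist 2196 zmed 202.1 encl [ 448.5 -349.5] 20.8 fit [ 445.7 -350.3] 1.4
```

View pics/s9.png

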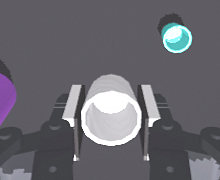

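{"op": "apply_moves", "data": {
  "deltas": [
    [0.009, 0.4, 0, 0, 0, 0, 1],
    [0.009, 0.4, 0, 0, 0, 0, 1],
    [0.009, 0.4, 0, 0, 0, 0, 1],
    [0.009, 0.4, 0, 0, 0, 0, 1],
    [0.009, 0.4, 0, 0, 0, 0, 1],
    [0.009, 0.4, 0, 0, 0, 0, 1],
    [0.009, 0.4, 0, 0, 0, 0, 1],
    [0.009, 0.4, 0, 0, 0, 0, 1],
    [0.009, 0.4, 0, 0, 0, 0, 1],
    [0.009, 0.4, 0, 0, 0, 0, 1]
  ]
}}

```text
t: 24.97
ee_pos: [452.5, 53.8, 193.7]
tcp_rot: [[0.964, 0.267, -0.004], [0.267, -0.964, 0.002], [-0.004, -0.003, -1.0]]
contact_force: [1.1, -1.2, -0.3]
finger_gap: 0.35
```

{"op": "apply_moves", "data": {
  "deltas": [
    [0.0025, 0.181, 0, 0, 0, 0, 1],
    [0.0025, 0.181, 0, 0, 0, 0, 1],
    [0.0025, 0.181, 0, 0, 0, 0, 1],
    [0.0025, 0.181, 0, 0, 0, 0, 1],
    [0.0025, 0.181, 0, 0, 0, 0, 1],
    [0.0025, 0.181, -0.035, 0, 0, 0, 1],
    [0.0025, 0.181, -0.07, 0, 0, 0, 1],
    [0.0025, 0.181, -0.1, 0, 0, 0, 1],
    [0.0025, 0.181, -0.13, 0, 0, 0, 1],
    [0.0025, 0.181, -0.14, 0, 0, 0, 1]
  ]
}}

```text
t: 25.8
ee_pos: [450.1, 233.7, 47.6]
tcp_rot: [[0.964, 0.267, -0.015], [0.267, -0.964, -0.001], [-0.015, -0.004, -1.0]]
contact_force: [-1.2, -0.2, -1.8]
finger_gap: 0.35
```

{"op": "apply_moves", "data": {
  "deltas": [
    [0, 0, 0, 0, 0, 0, 1],
    [0, 0, 0, 0, 0, 0, 1],
    [0, 0, 0, 0, 0, 0, 1]
  ]
}}

```text
t: 26.05
ee_pos: [450.8, 233.8, 48.5]
tcp_rot: [[0.964, 0.267, -0.014], [0.267, -0.964, -0.0], [-0.014, -0.003, -1.0]]
contact_force: [0.3, -0.4, 0.1]
finger_gap: 0.352
```

```bash
python3 - <<'E'
from h import *
s=ctrl.read_state();e=s["ee_pos"];print(e,s["tcp_rot"][:,2],s["finger_gap"])
slab("wrist",e[:2],22,e[2]-3,e[2]+14,16)
E
```

```text
[450.75645876 233.80397352  48.47999624] [-1.41222120e-02 -3.06899364e-04 -9.99900229e-01] 0.3518660079834636
wrist 2212 zmed 53.7 encl [453.4 234.6] 20.7 fit [450.8 233.8] 1.4
```

{"op": "apply_moves", "data": {
  "deltas": [
    [0.0042, 0.0009, -0.008, 0, -0.8, 0, 1],
    [0.0042, 0.0009, -0.014, 0, -0.8, 0, 1],
    [0.0042, 0.0009, -0.019, 0, -0.8, 0, 1],
    [0.0042, 0.0009, -0.021, 0, -0.8, 0, 1],
    [0.0042, 0.0009, -0.021, 0, -0.8, 0, 1],
    [0.0042, 0.0009, -0.021, 0, -0.8, 0, 1]
  ]
}}

```text
t: 26.6
ee_pos: [455.6, 234.9, 28.2]
tcp_rot: [[0.964, 0.267, 0.001], [0.267, -0.964, 0.0], [0.001, 0.0, -1.0]]
contact_force: [-0.1, -0.8, 0.6]
finger_gap: 0.347
```

{"op": "apply_moves", "data": {
  "deltas": [
    [-0.0004, 0, -0.003, 0, 0, 0, 1],
    [-0.0004, 0, -0.005, 0, 0, 0, 1],
    [-0.0004, 0, -0.0055, 0, 0, 0, 1],
    [-0.0004, 0, -0.0055, 0, 0, 0, 1]
  ]
}}

```text
t: 26.93
ee_pos: [455.4, 235.0, 23.0]
tcp_rot: [[0.964, 0.267, 0.002], [0.267, -0.964, 0.0], [0.002, 0.0, -1.0]]
contact_force: [-1.2, 0.4, 1.8]
finger_gap: 0.347
```

{"op": "apply_moves", "data": {
  "deltas": [
    [0, 0, 0, 0, 0, 0, -0.1],
    [0, 0, 0, 0, 0, 0, -0.1],
    [0, 0, 0, 0, 0, 0, -0.1],
    [0, 0, 0, 0, 0, 0, -0.1],
    [0, 0, 0.03, 0, 0, 0, -0.1],
    [0, 0, 0.07, 0, 0, 0, -0.1],
    [0, 0, 0.11, 0, 0, 0, -0.1],
    [0, 0, 0.15, 0, 0, 0, -0.1],
    [0.03, 0, 0.165, 0, 0, 0, -0.1],
    [0.07, 0, 0.165, 0, 0, 0, -0.1]
  ]
}}

```text
t: 27.77
ee_pos: [527.6, 236.3, 194.6]
tcp_rot: [[0.963, 0.269, 0.011], [0.269, -0.963, 0.003], [0.012, 0.001, -1.0]]
contact_force: [2.0, 0.7, 0.8]
finger_gap: 0.552
```

{"op": "apply_moves", "data": {
  "deltas": [
    [0, 0, 0, 0, 0, 0, -0.8],
    [0, 0, 0, 0, 0, 0, -0.8],
    [0, 0, 0, 0, 0, 0, -0.8],
    [0, 0, 0, 0, 0, 0, -0.8]
  ]
}}

```text
t: 28.1
ee_pos: [526.4, 236.4, 194.2]
tcp_rot: [[0.963, 0.269, 0.01], [0.269, -0.963, 0.002], [0.01, 0.0, -1.0]]
contact_force: [-0.2, -0.1, -0.8]
finger_gap: 0.902
```

```bash
cat > chk.py <<'E'
from h import *
s=ctrl.read_state();print(s["ee_pos"],s["tcp_rot"][:,2])
slab("wrist",(455,235),28,20,34,16)
slab("wrist",(446,354),40,60,68,23)
M=ctrl.camera_model("wrist");p,d=ctrl.camera("wrist");v,u=np.nonzero(d>0);P=world("wrist",np.c_[u,v],d[v,u],M=M)
k=(P[:,2]>4.2)&(P[:,2]<9)&(abs(P[:,0]-446)<75)&(abs(P[:,1]-354)<75)&(p[v,u].min(1)>70);q=P[k][:,:2].astype(np.float32);print("tile",len(q),cv2.minAreaRect(q))
print(ctrl.read_state()["ee_pos"])
E
python3 chk.py; python3 -c "
from h import *
p,_=ctrl.camera('wrist');cv2.imwrite('pics/s10.png',p)"
```

```text
[526.39623559 236.37694501 194.17898603] [ 0.01006185  0.0024938  -0.99994627]
wrist 296 zmed 28.4 encl [455.4 235.3] 15.8 fit [455.4 235.2] 0.5
wrist 1511 zmed 65.1 encl [446.6 354.9] 23.3 fit [446.8 355.2] 0.3
tile 3854 ((445.4849548339844, 356.5876770019531), (100.25346374511719, 100.15260314941406), 4.154809474945068)
[526.59280932 236.42491233 194.53860844]
```

View pics/s10.png

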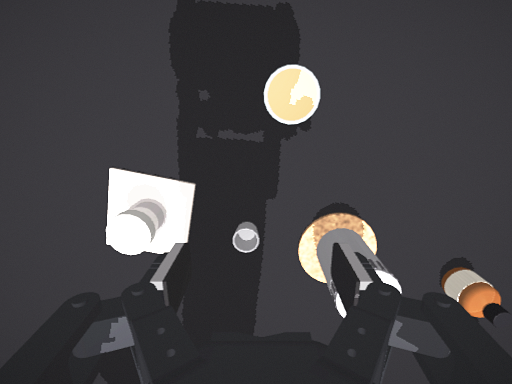

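The crucible (246,237) and the jar (132,232) are upright and centred within 2 mm. The die is next.

{"op": "apply_moves", "data": {
  "deltas": [
    [0.052, -0.4, 0, 0, 0.4, 0, -0.8],
    [0.052, -0.4, 0, 0, 0.4, 0, -0.8],
    [0.052, -0.4, 0, 0, 0.4, 0, -0.8],
    [0.052, -0.4, 0, 0, 0.4, 0, -0.8],
    [0.052, -0.4, 0, 0, 0.4, 0, -0.8],
    [0.052, -0.4, 0, 0, 0.4, 0, -0.8],
    [0.052, -0.4, 0, 0, 0.4, 0, -0.8],
    [0.052, -0.4, 0, 0, 0.4, 0, -0.8],
    [0.052, -0.4, 0, 0, 0.4, 0, -0.8],
    [0.052, -0.4, 0, 0, 0.4, 0, -0.8]
  ],
  "newtons": 60
}}

```text
t: 29.13
ee_pos: [578.5, -167.1, 194.9]
tcp_rot: [[0.964, 0.267, 0.005], [0.267, -0.964, 0.001], [0.005, 0.0, -1.0]]
contact_force: [1.5, -0.4, -0.4]
finger_gap: 0.898
```

{"op": "apply_moves", "data": {
  "deltas": [
    [0.0235, -0.177, 0, 0, 0.2, 0, -0.8],
    [0.0235, -0.177, 0, 0, 0.2, 0, -0.8],
    [0.0235, -0.177, 0, 0, 0.2, 0, -0.8],
    [0.0235, -0.177, 0, 0, 0.2, 0, -0.8],
    [0.0235, -0.177, -0.03, 0, 0.2, 0, -0.8],
    [0.0235, -0.177, -0.06, 0, 0.2, 0, -0.8],
    [0.0235, -0.177, -0.09, 0, 0.2, 0, -0.8],
    [0.0235, -0.177, -0.09, 0, 0.2, 0, -0.8],
    [0.0235, -0.177, -0.09, 0, 0.2, 0, -0.8]
  ]
}}

```text
t: 29.88
ee_pos: [600.6, -342.8, 103.0]
tcp_rot: [[0.964, 0.268, -0.003], [0.268, -0.964, 0.004], [-0.001, -0.005, -1.0]]
contact_force: [-0.6, -0.8, 1.7]
finger_gap: 0.901
```

```bash
python3 - <<'E'
from h import *
slab("wrist",(602,-345),40,36,46,23);slab("wrist",(602,-345),40,36,46,23)
s=ctrl.read_state();print(s["ee_pos"],s["tcp_rot"][:,2])
E
```

```text
wrist 2554 zmed 41.2 encl [ 602.3 -344.1] 23.0 fit [ 602.4 -344. ] 0.3
wrist 2491 zmed 41.2 encl [ 602.3 -344.2] 23.0 fit [ 602.3 -344.1] 0.3
[ 603.07724872 -344.51935727  107.54750231] [ 3.96063446e-03 -9.36645103e-04 -9.99991718e-01]
```

{"op": "apply_moves", "data": {
  "deltas": [
    [-0.0005, 0.0004, -0.03, 0, 0.1, 0, -0.8],
    [-0.0005, 0.0004, -0.055, 0, 0.1, 0, -0.8],
    [-0.0005, 0.0004, -0.07, 0, 0.1, 0, -0.8],
    [-0.0005, 0.0004, -0.082, 0, 0.1, 0, -0.8],
    [-0.0005, 0.0004, -0.082, 0, 0.1, 0, -0.8],
    [-0.0005, 0.0004, -0.082, 0, 0.1, 0, 1],
    [-0.0005, 0.0004, -0.082, 0, 0.1, 0, 1],
    [-0.0005, 0.0004, -0.082, 0, 0.1, 0, 1],
    [-0.0005, 0.0004, -0.082, 0, 0.1, 0, 1],
    [-0.0005, 0.0004, -0.082, 0, 0.1, 0, 1]
  ]
}}

```text
t: 30.82
ee_pos: [604.0, -345.2, 28.3]
tcp_rot: [[0.963, 0.268, 0.006], [0.268, -0.963, -0.003], [0.004, 0.005, -1.0]]
contact_force: [-0.7, 0.9, 7.2]
finger_gap: 0.523
```

{"op": "apply_moves", "data": {
  "deltas": [
    [0, 0, 0, 0, 0, 0, 1],
    [0, 0, 0, 0, 0, 0, 1],
    [0, 0, 0, 0, 0, 0, 1]
  ]
}}

```text
t: 31.07
ee_pos: [604.0, -345.2, 28.3]
tcp_rot: [[0.963, 0.268, 0.006], [0.268, -0.963, -0.004], [0.004, 0.005, -1.0]]
contact_force: [-0.4, -0.6, -0.8]
finger_gap: 0.524
```

{"op": "apply_moves", "data": {
  "deltas": [
    [0, 0, 0.02, 0, 0, 0, 1],
    [0, 0, 0.06, 0, 0, 0, 1],
    [0, 0, 0.1, 0, 0, 0, 1],
    [0, 0.02, 0.13, 0, 0, 0, 1],
    [0, 0.4, 0.13, 0, 0, 0, 1],
    [0, 0.4, 0.13, 0, 0, 0, 1],
    [0, 0.4, 0.13, 0, 0, 0, 1],
    [0, 0.4, 0.13, 0, 0, 0, 1],
    [0, 0.4, 0.13, 0, 0, 0, 1],
    [0, 0.4, 0.13, 0, 0, 0, 1]
  ]
}}

```text
t: 31.9
ee_pos: [603.1, -73.2, 157.6]
tcp_rot: [[0.964, 0.268, 0.004], [0.268, -0.964, -0.003], [0.003, 0.004, -1.0]]
contact_force: [0.2, 1.2, -2.6]
finger_gap: 0.525
```

{"op": "apply_moves", "data": {
  "deltas": [
    [-0.03, 0.4, 0, 0, 0, 0, 1],
    [-0.03, 0.4, 0, 0, 0, 0, 1],
    [-0.03, 0.4, 0, 0, 0, 0, 1],
    [-0.03, 0.4, 0, 0, 0, 0, 1],
    [-0.03, 0.4, 0, 0, 0, 0, 1],
    [-0.03, 0.4, 0, 0, 0, 0, 1],
    [-0.03, 0.4, 0, 0, 0, 0, 1],
    [-0.03, 0.4, 0, 0, 0, 0, 1],
    [-0.03, 0.4, 0, 0, 0, 0, 1],
    [-0.03, 0.4, 0, 0, 0, 0, 1]
  ]
}}

```text
t: 32.73
ee_pos: [571.4, 330.4, 156.8]
tcp_rot: [[0.963, 0.27, 0.003], [0.27, -0.963, -0.002], [0.002, 0.003, -1.0]]
contact_force: [0.6, 0.5, -2.8]
finger_gap: 0.52
```

{"op": "apply_moves", "data": {
  "deltas": [
    [-0.0215, 0.031, 0, 0, 0, 0, 1],
    [-0.0215, 0.031, -0.03, 0, 0, 0, 1],
    [-0.0215, 0.031, -0.06, 0, 0, 0, 1],
    [-0.0215, 0.031, -0.08, 0, 0, 0, 1],
    [-0.0215, 0.031, -0.08, 0, 0, 0, 1],
    [-0.0215, 0.031, -0.08, 0, 0, 0, 1],
    [-0.0215, 0.031, -0.08, 0, 0, 0, 1]
  ]
}}

```text
t: 33.32
ee_pos: [550.9, 361.6, 78.3]
tcp_rot: [[0.963, 0.269, 0.005], [0.269, -0.963, -0.002], [0.004, 0.003, -1.0]]
contact_force: [0.9, -0.5, -3.1]
finger_gap: 0.521
```

```bash
python3 - <<'E'
from h import *
for i in range(2):
    s=ctrl.read_state();e=s["ee_pos"];print(e,s["tcp_rot"][:,2],s["finger_gap"],s["contact_force"][2])
    slab("wrist",e[:2],24.5,e[2]+7,e[2]+17,23)
E
```

```text
[550.93128962 361.62437804  78.28265631] [ 0.00499768 -0.00158343 -0.99998626] 0.5211162196978429 -3.0912281364149337
wrist 6094 zmed 91.1 encl [551.  361.6] 24.5 fit [549.9 361.3] 0.4
[551.54515933 361.81223647  79.14148673] [ 6.56899896e-03 -8.89749560e-04 -9.99978028e-01] 0.5201137169847893 -3.403902308490954
wrist 6100 zmed 92.0 encl [551.7 361.8] 24.5 fit [550.6 361.6] 0.5
```

{"op": "apply_moves", "data": {
  "deltas": [
    [-0.0018, 0.0005, -0.02, 0, 0, 0, 1],
    [-0.0018, 0.0005, -0.035, 0, 0, 0, 1],
    [-0.0018, 0.0005, -0.045, 0, 0, 0, 1],
    [-0.0018, 0.0005, -0.046, 0, 0, 0, 1],
    [-0.0018, 0.0005, -0.046, 0, 0, 0, 1],
    [-0.0018, 0.0005, -0.046, 0, 0, 0, 1]
  ]
}}

```text
t: 33.92
ee_pos: [550.2, 362.5, 33.8]
tcp_rot: [[0.963, 0.269, 0.008], [0.269, -0.963, -0.0], [0.007, 0.002, -1.0]]
contact_force: [-0.6, 0.3, -3.1]
finger_gap: 0.522
```

{"op": "apply_moves", "data": {
  "deltas": [
    [-0.0005, 0, -0.003, 0, 0, 0, 1],
    [-0.0005, 0, -0.005, 0, 0, 0, 1],
    [-0.0005, 0, -0.006, 0, 0, 0, 1],
    [-0.0005, 0, -0.006, 0, 0, 0, 1]
  ]
}}

```text
t: 34.25
ee_pos: [550.1, 362.6, 28.3]
tcp_rot: [[0.963, 0.269, 0.008], [0.269, -0.963, -0.0], [0.008, 0.002, -1.0]]
contact_force: [-0.0, -0.0, -1.2]
finger_gap: 0.521
```

{"op": "apply_moves", "data": {
  "deltas": [
    [-0.0003, 0, -0.001, 0, 0, 0, 1],
    [-0.0003, 0, -0.001, 0, 0, 0, -0.7],
    [-0.0003, 0, -0.001, 0, 0, 0, -0.7],
    [-0.0003, 0, -0.001, 0, 0, 0, -0.7],
    [-0.0003, 0, -0.001, 0, 0, 0, -0.7],
    [-0.0003, 0, 0.03, 0, 0, 0, -0.7],
    [-0.0003, 0, 0.07, 0, 0, 0, -0.7],
    [0, 0, 0.11, 0, 0, 0, -0.7],
    [0, 0, 0.15, 0, 0, 0, -0.7],
    [0, -0.03, 0.18, 0, 0, 0, -0.7]
  ]
}}

```text
t: 35.08
ee_pos: [550.6, 336.9, 212.4]
tcp_rot: [[0.962, 0.273, 0.013], [0.273, -0.962, 0.004], [0.014, -0.0, -1.0]]
contact_force: [0.9, 0.3, 1.3]
finger_gap: 0.847
```

{"op": "apply_moves", "data": {
  "deltas": [
    [-0.06, -0.1, 0.03, 0, 0, 0, -0.7],
    [-0.06, -0.1, 0.03, 0, 0, 0, -0.7],
    [-0.06, -0.1, 0.03, 0, 0, 0, -0.7],
    [-0.06, -0.1, 0.03, 0, 0, 0, -0.7],
    [-0.06, -0.1, 0.03, 0, 0, 0, -0.7],
    [-0.06, -0.1, 0.03, 0, 0, 0, -0.7],
    [-0.06, -0.1, 0.03, 0, 0, 0, -0.7],
    [-0.06, -0.1, 0.03, 0, 0, 0, -0.7]
  ]
}}

```text
t: 35.75
ee_pos: [490.9, 237.6, 241.8]
tcp_rot: [[0.962, 0.274, 0.013], [0.274, -0.962, 0.004], [0.013, -0.0, -1.0]]
contact_force: [-0.3, 0.5, -0.6]
finger_gap: 0.845
```

```bash
python3 chk.py; python3 - <<'E'
from h import *
print("die");slab("wrist",(549,362),40,36,46,23);slab("wrist",(465,114),40,98,107,31)
p,_=ctrl.camera('wrist');cv2.imwrite('pics/s11.png',p)
E
```

```text
[490.85394753 237.56903455 241.75951714] [ 0.0126229   0.00401541 -0.99991227]
wrist 200 zmed 28.5 encl [455.2 235.2] 15.7 fit [455.3 235.4] 0.7
wrist 1224 zmed 65.2 encl [446.4 355.4] 23.2 fit [446.7 355.1] 0.4
tile 3596 ((445.1690979003906, 356.5556945800781), (100.39935302734375, 100.37124633789062), 4.237557411193848)
[490.72034413 237.37734299 241.85005376]
die
wrist 1253 zmed 41.1 encl [549.  362.2] 22.9 fit [548.9 362. ] 0.4
wrist 1369 zmed 104.3 encl [465.6 115.1] 31.5 fit [465.7 114.6] 4.3
```

View pics/s11.png

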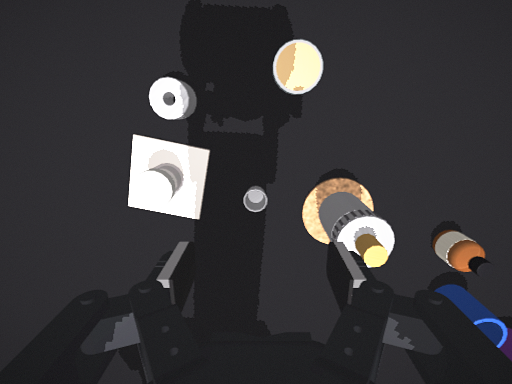

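Die (171,98), jar (155,183), crucible (256,198) and the capped bomb (365,235) are all upright in place. One last check on the bystanders, then I hand in.

```bash
python3 - <<'E'
from h import *
fit("scene","reagent",1);fit("scene","dish",2);fit("scene","petri",1)
print(ctrl.read_state()["t"],ctrl.finish_job())
E
```

```text
scene reagent 0.54 [222. 191.] ztop 76.4 circ [464.2 -60.4] 11.4
scene dish 0.97 [309. 232.] ztop 30.2 circ [ 735.3 -103. ] 35.1
scene petri 0.61 [317. 166.] ztop 18.8 circ [623.7 229.7] 32.3
the job is handed in; nothing more can be done
36.35 None
```

All five parts are set out upright, in the order you asked for, and the job is handed in at 36 s of the 147 s allowed.

The last wrist-camera checks, in mm:

| Part | Where it stands (x, y) | Check |
|---|---|---|
| Cylinder | (464.7, 114.5) | within 1 of the rest's centre, about (464, 115) |
| Cap | (465.5, 114.2) | within 1 of the cylinder's centre |
| Jar | (446.7, 355.1) | within about 2 of the tile's centre |
| Crucible | (455.3, 235.3) | within about 1 of midway between rest and tile |
| Die | (549, 362) | about 30 clear of the far edge, centred on it within about 2 |

- **Bystanders:** the reagent bottle, porcelain dish and petri dish measured within about 4 mm of their first readings. That is within the camera networks' scatter, and nothing touched them.
- **Readings that disagreed:** the tile centre differed by about 2–3 mm between the top and wrist cameras. One tile and jar reading, taken while the arm was still moving, was off and I discarded it. The last fit on the cap's disc was poor because a finger was in the way. It still gave the same centre as the earlier clean reading.

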